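# Gas off and control knob back on a table cooker

### The arm

A 6-joint arm with a two-finger parallel gripper is mounted at the origin on a cart in front of the work surface, level with it; the furniture and walls round the work are solid. World frame = base frame: x ahead of the robot, y to its left, z up, the work surface at z = 0. Lengths are in m, angles in rad, forces in N, time in s.
With the tool pointing down it reaches from about 0.275 to 0.825 m from the base axis. Payload 5.2 kg.
Tool frame: the origin (TCP) lies between the finger pads; the fingertips stand 17 mm ahead of it and the grasp point (between the pads) lies 2 mm behind it; z points along the fingers, y is the line along which they close (so a half turn about z gives the same grasp; the last joint's range is limited). The gripper opens to 93 mm and grips with 3 to 60 N. Pads are 15 mm wide; open, the fingers measure 128 mm over their backs; the gripper's body (75 mm by 188 mm) begins 65 mm behind the grasp point.
Start: joints at [0.912, 0.259, 1.535, -0, 1.348, -0.203], TCP at [0.242, 0.494, 0.236] pointing down, gripper open.
Joint ranges: [-3.14, 3.14], [-0.91, 2.08], [0.19, 2.58], [-1.22, 4.36], [0.22, 2.71], [-3.12, 3.12]. Speed limits (rad/s): [2.57, 2.57, 3.14, 3.14, 3.14, 3.14].

### API

Orientations are given as [roll, pitch, yaw] about the fixed x, y, z axes, in that order (R = Rz(yaw) Ry(pitch) Rx(roll)).
In Python, from cell import bot, imaging gives the robot as it stands. The module is installed in compiled form; this text tells all that it offers.
- The arm moves only by the tool carry_out, never from a script. Its argument "commands" is a list of rows, each a list of 6 numbers: the shift along the world's x, y, z as a fraction of full scale, then the turn, a rotation vector about the world's x, y, z as a fraction of full scale. In form: [[dx, dy, dz, rx, ry, rz], ...]. A call has 1 to 10 rows; each row shifts and turns the commanded pose from where the row before left it; what a row does not reach is not made up. Full scale, the value 1, is 800 mm for a shift and 120 degrees for a turn. A row lasts 1/8 s, in which the tool goes at most 62.5 mm and 10.7 degrees, less where a joint would pass 70% of its speed; a pose out of reach is approached as far as the arm can. A call with a number of a shift or a turn outside -1 to 1 is refused whole. A call with a gripper value outside its range is refused whole. "claw" is the opening, from -1 (shut) to 1 (fully open), set as the call begins (left out, the last holds). The fingers move at their own pace and stop on an object; "force" is the grip in N (left out, the last holds). Time passes only in rows, so rows that do not move let the fingers close. It gives the time, the measured TCP pose, the force, the opening and the grip force at its end, in the units of the state.
- bot.read_state(): the state, without advancing time (a new reading comes with each control period).
- imaging.camera(name): name is "scene" or "top" or "wrist"; returns the picture (384x512x3 uint8, red, green, blue); there is no depth.
- imaging.camera_info(name): a dict with "fx", "fy", "cx", "cy" (pixels), "origin" and "attitude" of the camera in the world; the wrist camera has in their place "tool_from_camera" (4x4, takes a point from camera to tool coordinates, whose origin is the TCP and whose axes are the flange's). Camera axes: x right, y down, z forward; pixel columns grow to the right and rows downward; lengths in m; the calibration is good to about 2 mm. The wrist camera is an equidistant fisheye: a pixel r from the principal point sees the ray r / f radians off the axis. A picture is of the moment at which its call begins: read the wrist's pose just before it. camera_info takes no time and is no camera call.
- bot.job_done(): hands the job in; it is judged then, once.
The state is a dict: "time": time; "joint_positions": joint angles; "dq": joint speeds; "joint_efforts": joint torques, N m; "eef_pos": TCP position; "orientation": TCP orientation; "contact_force": force on the tool from outside, world axes, zero at the start; "wrist_torque": the same for the moment, N m; "grip_width": finger opening in m; "finger_force": force on a finger pad.
Only numpy, scipy, OpenCV 4.12 (cv2) and the standard library are available. Lean on these libraries where they do the work, as an engineer would, in place of code of your own. Each camera call takes 0.05 s, during which the arm holds its last target. There are 200 camera calls.

### The job

The table cooker has been cleaned and its control knob must go back on: first shut the gas by drawing the gas lever out of its notch and throwing it across into the notch marked with the open ring; the spindle must not be pressed while the gas is on. Then take the knob from the tray, turn it so that its key flat matches the flat of the D-shaped spindle, push it fully home and press the spindle all the way down against its spring. Finish while still holding the knob pressed down like that with the gripper, so that I can tighten its grub screw, and leave the other things where they are.

Things in the scene. Friction and masses are not known exactly. Their poses are not given: they have to be found in the camera images.
- cooker: table-top gas cooker, fixed, 260 (x) x 340 (y) mm, steel deck 75 mm above the worktop; burner with pan support (105 mm high) on its left, rounded grey cartridge cover (93 mm high) behind the gas lever at its right front; the bare spindle stands at the middle front. Origin: centre of its underside; x to its rear (away from the robot), y to its left, z up.
- lever_grip (a point): centre of the gas lever's black thumb grip, an upright disc 24 mm across (seen along y) and 15 mm thick (y), on a 7 mm stalk in a U-shaped slot; 120 mm above the worktop, 105 mm above its pivot, z along the stalk. Two notches at the slot's rear: left, solid raised dot behind it = gas on (start); right, raised open ring behind it = gas off. In a notch: cooker x -92, y -78 (on) or -122 mm (off).
- lever_sweep (a joint): slide of the gas lever along its slot to the cooker's right (-y), m: 0 = full left (gas on), 0.044 = full right (gas off); friction 1.2 N. In a notch it has only about 2.5 mm of play; elsewhere in the slot a tongue keeps it from going back to the rear.
- lever_tip (a joint): how far the lever is tipped out of the notches to the cooker's front (-x), rad: 0 = in a notch, 0.20 = end of travel (grip 21 mm forward). It clears the tongue between the notches above about 0.13 (grip 14 mm forward). A spring pulls it back: 1.1 N at the grip at 0, 3.7 N at 0.20; let go at the slot's end it drops into the notch by itself.
- spindle_top (a point): centre of the top of the steel valve spindle, 105 mm above the worktop, at cooker x -85, y +30 mm; 12 mm diameter with one flat 2 mm off the axis, tip chamfered 1 mm, 30 mm above the deck; steel rosette at its foot 52 mm wide, 2 mm high. Its x axis points out of the flat: to the cooker's front (-x), turned up to 0.5 rad either way; z up. Stiff to turn (0.4 Nm), need not be turned.
- spindle (a joint): how far the spindle is pressed down, m: 0 = up, 0.005 = fully down against its stop; the spring takes 3 N to start and 9 N fully down.
- knob: black control knob, 60 g, lying bore down on the tray. Skirt 48 mm diameter, 10 mm high; on it a bar grip 17 mm wide (y), 44 mm long (x), flat-sided, from 10 to 34 mm high. Origin: underside centre; x along the pointer (pointed bar end, thin line on top), z up. Blind D-bore 13.2 mm diameter, flat 2.5 mm off the axis on the pointer's side: fits when knob x matches spindle x within 0.1 rad.
- knob_seat (a point): blind end of the knob's bore, on its axis 18 mm above its underside (the bore is round for its first 6 mm, D-shaped above); meets the spindle's top when the knob is home, the skirt then 12 mm above the deck
- knob_pointer (a point): pointed end of the knob's bar, 22 mm from the axis, at the top
- tray: small flat steel tray, fixed, 150 (x) x 230 (y) mm, floor 3 mm thick, rim 8 mm high; origin at the centre of its underside. The knob lies on its left half.
- hex_key: small L-shaped hex key lying on the tray, 80 mm long, 5 mm thick; bystander
- bottle_cap: white screw cap, 34 mm wide, 30 mm high, on the tray; bystander
- salt_shaker: salt shaker, 44 mm wide, 90 mm high, left of the cooker; bystander
- spice_jar: spice jar, 45 mm wide, 106 mm high, left of the cooker; bystander
- cleaner_bottle: white bottle with a screw cap, 66 mm wide, 140 mm high, far left of the cooker; bystander
Things that resemble listed ones, but are neither listed nor needed, are in the scene too. Several things have the shape of the knob; the one meant has the colours described above.

How it is judged:
On the way, in this order (a step that is already met when the one before it is completed fails the run):
1. the gas lever sits in the notch marked with the open ring (gas off) (value of joint lever_sweep above 0.039 m and value of joint lever_tip below 0.05 rad), for 0.3 s.
2. the knob is fully home on the spindle, its key flat on the spindle's flat (distance between knob_seat and spindle_top below 0.003 m and x of knob_pointer in the frame of spindle_top above 0.015 m and angle between the x axis of knob and the x axis of spindle_top, either way round below 0.3 rad and angle between knob's own z axis and vertical below 0.12 rad), for 0.1 s.
At the end, for the whole second after the job is handed in: gripper still pressing: knob home (bore end within 3 mm of spindle top, flats matched within 0.3 rad, pointer on the flat's side, upright within 0.12 rad), spindle down 4 of 5 mm or more, fingers over 3 N on the knob; lever in the ring-marked notch (sweep > 0.039 m, tip < 0.05 rad) (all of step 1 and all of step 2 and value of joint spindle above 0.004 m and contact force between the fingers and knob above 3 N); the arm keeps its last pose, push and grip.
It fails at once if the spindle is pressed while the gas lever is not yet over at gas off (value of joint spindle above 0.002 m and value of joint lever_sweep below 0.036 m).
It fails at once if a bystander is pushed away (more than 30 mm) (distance of any of hex_key, bottle_cap, salt_shaker, spice_jar, cleaner_bottle from where it was at the start of the episode above 0.03 m).
It also fails if it takes over 62 s, if anything falls off the work surface, if the arm or the gripper's body presses on something with over 40 N, if the wrist force passes 120 N, or if a joint passes its speed limit or range.

## Working session

There is one attempt and no reset: what is moved stays moved. The work goes in short steps, Python scripts to look and compute and a tool call to move; the robot and the scene stay as the last step left them, time stands still between calls to the robot, and variables do not carry over. Pictures are saved under pics/ and viewed, at most 10 in all, crops included, and the job is handed in when it is done.

Besides the shell and the picture viewer there is one more tool, called after "Call:" by a JSON object that holds its "api" and its "payload", one argument or row to a line. carry_out: Moves the arm, as the interface text tells. Shift numbers are shares of 800 mm and turn numbers shares of 120 degrees, none past 1 either way. Its arguments: {"type":"object","properties":{"commands":{"type":"array"},"claw":{"type":"number"},"force":{"type":"number"}},"required":["commands"]}

```bash
mkdir -p pics; cat > h.py <<'E'
import numpy as np, cv2
from cell import bot, imaging
from scipy.spatial.transform import Rotation as R
def rot(a):
    a=np.array(a,float)
    if a.shape==(3,3): return a
    if a.shape==(4,): return R.from_quat(a).as_matrix()
    return R.from_euler('xyz',a).as_matrix()
def ray(name,u,v,st=None):
    i=imaging.camera_info(name)
    x,y=(u-i['cx'])/i['fx'],(v-i['cy'])/i['fy']
    if name=='wrist':
        r=np.hypot(x,y); s=np.sin(r)/r if r>1e-9 else 1
        d=np.array([x*s,y*s,np.cos(r)]); T=np.array(i['tool_from_camera']); W=rot(st['orientation'])
        return np.array(st['eef_pos'])+W@T[:3,3], W@T[:3,:3]@d
    return np.array(i['origin']), rot(i['attitude'])@np.array([x,y,1.])
def onz(name,u,v,z,st=None):
    o,d=ray(name,u,v,st); return o+d*(z-o[2])/d[2]
def proj(name,p,st=None):
    i=imaging.camera_info(name)
    if name=='wrist':
        T=np.array(i['tool_from_camera']); W=rot(st['orientation'])
        c=T[:3,:3].T@(W.T@(np.array(p)-np.array(st['eef_pos']))-T[:3,3])
        r=np.hypot(c[0],c[1]); th=np.arctan2(r,c[2]); c=c/r*th
        return i['cx']+i['fx']*c[0], i['cy']+i['fy']*c[1]
    c=rot(i['attitude']).T@(np.array(p)-np.array(i['origin']))
    return i['cx']+i['fx']*c[0]/c[2], i['cy']+i['fy']*c[1]/c[2]
def snap(name,f):
    st=bot.read_state(); im=imaging.camera(name); cv2.imwrite(f,im[:,:,::-1]); return im,st
E
python3 - <<'E'
from h import *
for n in('scene','top','wrist'):
    im,st=snap(n,f'pics/{n}0.png'); print(imaging.camera_info(n))
print(st)
a,b=[cv2.imread(f'pics/{n}0.png') for n in('top','wrist')]
cv2.imwrite('pics/both.png',cv2.resize(np.hstack([a,b]),(800,300)))
E
```

```text
{'fx': 458.3070910758064, 'fy': 458.3070910758064, 'cx': 255.96444016069364, 'cy': 195.4831662104434, 'origin': array([-0.4062254 , -0.83873105,  0.74963516]), 'attitude': array([-2.04453677, -0.00321497, -0.79279775])}
{'fx': 469.80315161861586, 'fy': 469.80315161861586, 'cx': 254.5847014308495, 'cy': 196.49879523486814, 'origin': array([-0.09323453,  0.07270261,  1.80423337]), 'attitude': array([-2.78782467, -0.01012542, -1.51820673])}
{'fx': 297.3186396354542, 'fy': 297.3186396354542, 'cx': 250.56392099457378, 'cy': 190.59258861436925, 'tool_from_camera': array([[ 1.82377372e-04, -9.65458944e-01, -2.60555164e-01,
         7.26580029e-02],
       [ 9.99999417e-01, -1.01156422e-04,  1.07478061e-03,
         1.13542263e-04],
       [-1.06401338e-03, -2.60555209e-01,  9.65458363e-01,
        -1.49020329e-01],
       [ 0.00000000e+00,  0.00000000e+00,  0.00000000e+00,
         1.00000000e+00]])}
{'time': 0.1, 'joint_positions': array([ 9.12192697e-01,  2.59292035e-01,  1.53594126e+00, -1.57449475e-05,
        1.34796638e+00, -2.02828303e-01]), 'dq': array([-0.0004984 , -0.00183524, -0.00162059,  0.00076259, -0.00011295,
       -0.00168097]), 'joint_efforts': array([ 1.23953439e-03, -4.38211262e+01, -2.84644997e+01,  7.19170575e-02,
        3.60591430e-02, -7.03203614e-05]), 'eef_pos': array([0.24181047, 0.49350225, 0.234902  ]), 'orientation': array([-3.14001548e+00, -3.08683764e-04,  2.68582058e+00]), 'contact_force': array([-0.40313441, -0.44967377, -0.02038753]), 'wrist_torque': array([-0.01892678, -0.04183174, -0.00893936]), 'finger_force': 0.0, 'grip_width': 0.09301790695604827}
```

View pics/scene0.png

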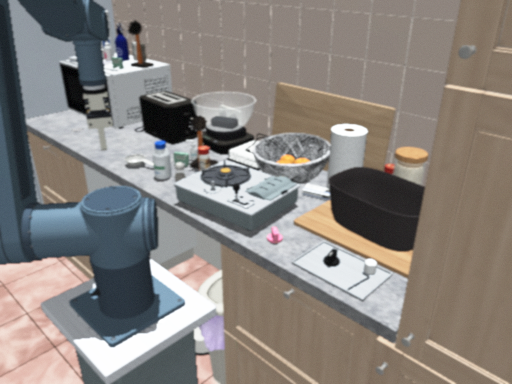

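View pics/top0.png

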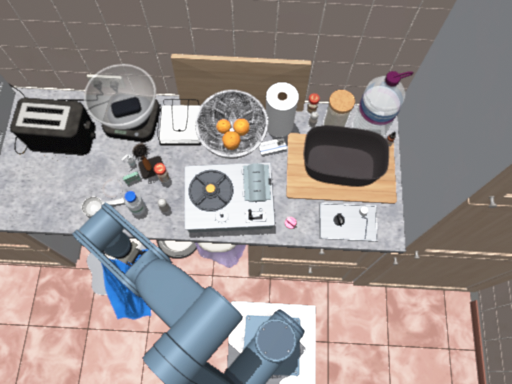

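The scene picture shows the cooker at about (237,190), the tray with the black knob at about (331,257), and a pink knob-like thing at (276,235). In the top picture the cooker spans (187–273, 163–230), with its spindle near (222,215) and the lever near (255,213). The black knob is at (339,220) and the pink one at (290,222). The knob meant is the black one on the tray's left half; the enlarged crop should confirm it.

```bash
python3 - <<'E'
from h import *
t,s=cv2.imread('pics/top0.png'),cv2.imread('pics/scene0.png')
def c(im,u,v,w,h): return cv2.resize(im[v:v+h,u:u+w],(400,300),interpolation=cv2.INTER_CUBIC)
m=np.vstack([np.hstack([c(t,184,158,96,72),c(t,312,192,80,60)]),np.hstack([c(s,172,150,132,99),c(s,290,232,108,81)])])
cv2.imwrite('pics/m1.png',m)
for p in [(187,165,.075),(272,163,.075),(273,222,.075),(187,229,.075),(222,215,.105),(339,220,.03)]: print(p,onz('top',*p).round(3))
E
```

```text
(187, 165, 0.075) [0.665 0.367 0.075]
(272, 163, 0.075) [0.693 0.026 0.075]
(273, 222, 0.075) [0.445 0.013 0.075]
(187, 229, 0.075) [0.399 0.34  0.075]
(222, 215, 0.105) [0.453 0.208 0.105]
(339, 220, 0.03) [ 0.482 -0.25   0.03 ]
```

View pics/m1.png

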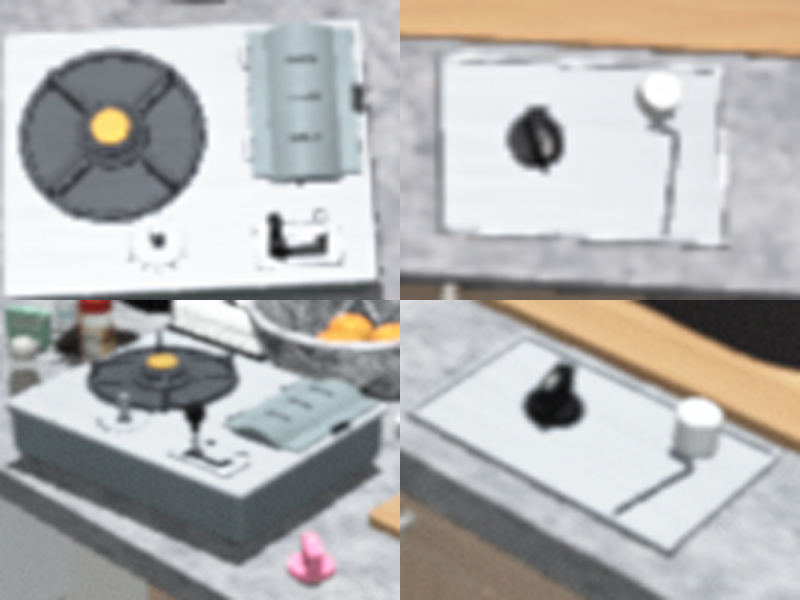

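The crop confirms the black knob on the tray's left half, at about (339,220) in the top picture and (435–460) of the lower crop. The pink copy on the worktop is a decoy. The lever stands in the left notch and the open ring is behind the right one. Next I move to a viewing pose over the cooker front, turning the tool to the cooker's yaw on the way.

Call:
{"api": "carry_out", "payload": {
  "commands": [
    [0.028, -0.059, 0.008, 0, 0, 0.034],
    [0.028, -0.059, 0.008, 0, 0, 0.034],
    [0.028, -0.059, 0.008, 0, 0, 0.034],
    [0.028, -0.059, 0.008, 0, 0, 0.034],
    [0.028, -0.059, 0.008, 0, 0, 0.034],
    [0.028, -0.059, 0.008, 0, 0, 0.034],
    [0.028, -0.059, 0.008, 0, 0, 0.034],
    [0.028, -0.059, 0.008, 0, 0, 0.034],
    [0, 0, 0, 0, 0, 0],
    [0, 0, 0, 0, 0, 0]
  ],
  "claw": -0.1
}}

```text
time: 1.4
eef_pos: [0.4208, 0.1165, 0.2865]
orientation: [3.141, -0.001, -3.029]
contact_force: [-1.0, 0.1, 0.6]
grip_width: 0.0421
finger_force: 0.0
```

```bash
python3 - <<'E'
from h import *
im,st=snap('wrist','pics/w1.png'); print(st['time'],st['eef_pos'],st['orientation'],st['joint_positions'])
cv2.imwrite('pics/w1b.png',cv2.resize(im[:,:,::-1],(800,600),interpolation=cv2.INTER_CUBIC))
E
```

```text
1.4 [0.42083101 0.11648819 0.28647953] [ 3.14088814e+00 -1.06088556e-03 -3.02939155e+00] [ 1.29980866e-02  1.78798242e-02  1.69445537e+00  6.01905878e-04
  1.43038293e+00 -1.67008355e+00]
```

View pics/w1b.png

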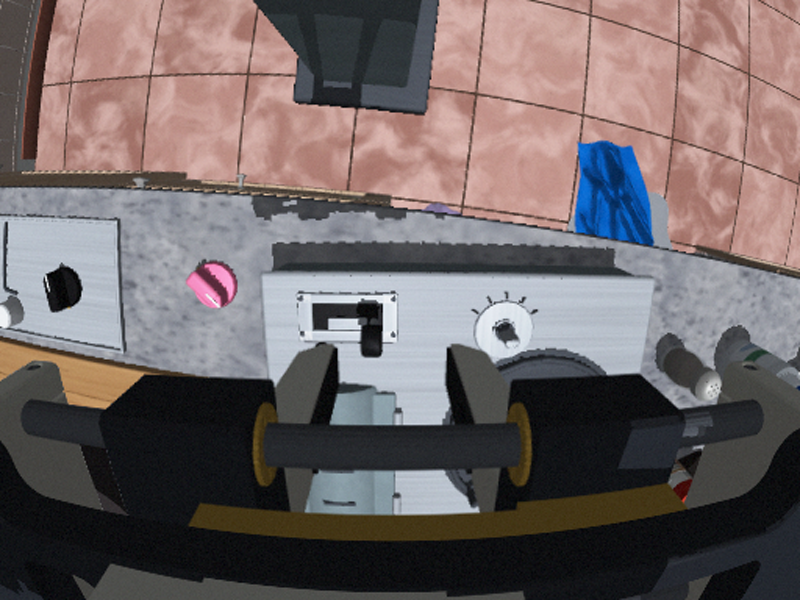

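The wrist view, scaled by 1.5625, shows the deck's front corners at (266,275) and (652,278). The slot plate is centred at (347,317), the lever grip is near (371,335), and the spindle in its rosette is at (504,328). The black knob is at (62,288). I'll enlarge the cooker front.

```bash
python3 - <<'E'
from h import *
st=bot.read_state(); b=cv2.imread('pics/w1.png')
c1=cv2.resize(b[180:236,180:280],(800,448),interpolation=cv2.INTER_CUBIC)   # x8 ; lever
c2=cv2.resize(b[180:232,290:354],(400,325),interpolation=cv2.INTER_CUBIC)
c3=cv2.resize(b[160:212,14:78],(400,325),interpolation=cv2.INTER_CUBIC)
c1=cv2.resize(b[180:224,180:308],(800,275),interpolation=cv2.INTER_CUBIC)
cv2.imwrite('pics/m2.png',np.vstack([c1,np.hstack([c2,c3])]))
k=1.5625
q={}
for n,u,v,z in [('FR',266,275,.075),('FL',652,278,.075),('plate',347,317,.077),('ros',504,328,.077),('knobskirt',62,288,.013)]:
    q[n]=onz('wrist',u/k,v/k,z,st); print(n,q[n].round(4))
d=q['FL']-q['FR']; yaw=np.arctan2(-d[0],d[1]); print('yaw',yaw,np.linalg.norm(d))
E
```

```text
FR [0.4376 0.0171 0.075 ]
FL [0.4007 0.349  0.075 ]
plate [0.4647 0.0866 0.077 ]
ros [0.4598 0.2166 0.077 ]
knobskirt [ 0.4925 -0.2489  0.013 ]
yaw 0.11078371559710903 0.33397525104830383
```

View pics/m2.png

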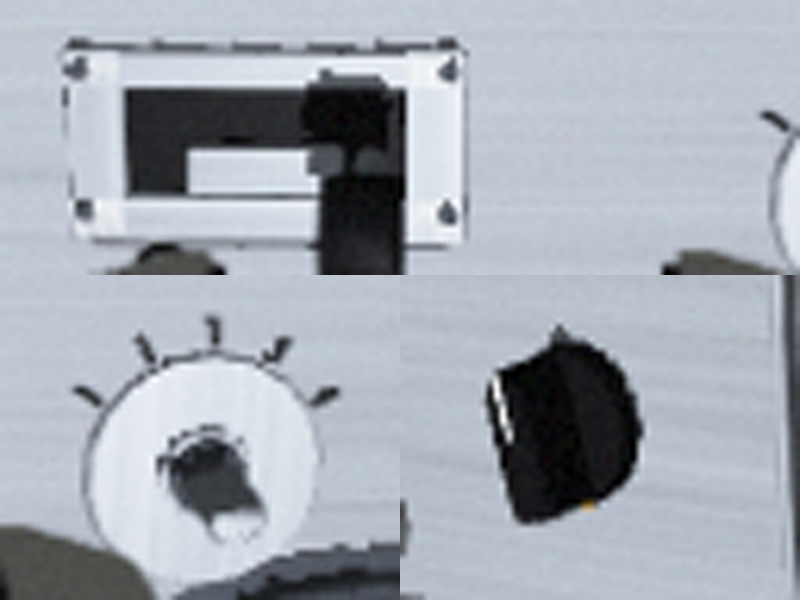

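The crops show the lever grip at the left notch, upright and centred near wrist pixel (237,216), with the ring notch empty. The rosette centre is at (322.3,211.5), with the flat on the viewer's side. The knob's white pointer line is at the left end of its bar. Next I fit the cooker pose.

```bash
python3 - <<'E'
from h import *
st=bot.read_state()
P=[(266/1.5625,275/1.5625,.075,-.13,-.17),(652/1.5625,278/1.5625,.075,-.13,.17),(322.3,211.5,.077,-.085,.03)]
w=np.array([onz('wrist',u,v,z,st)[:2] for u,v,z,_,_ in P]); m=np.array([p[3:] for p in P])
A=np.c_[m-m.mean(0)]; B=w-w.mean(0)
yaw=np.arctan2((A[:,0]*B[:,1]-A[:,1]*B[:,0]).sum(),(A*B).sum())
Rm=np.array([[np.cos(yaw),-np.sin(yaw)],[np.sin(yaw),np.cos(yaw)]]); O=w.mean(0)-Rm@m.mean(0)
print('O',O,'yaw',yaw,'res',(w-(m@Rm.T+O)).round(4).tolist())
for n,x,y,z in [('on',-.092,-.078,.12),('off',-.092,-.122,.12),('sp',-.085,.03,.105)]:
    p=O+Rm@[x,y]; print(n,p.round(4),[np.round(proj(c,[*p,z],st),1) for c in('wrist','top','scene')])
E
```

```text
O [0.54881302 0.1968814 ] yaw 0.10963453435716865 res [[-0.0006, 0.0034], [-0.0003, -0.0026], [0.0009, -0.0008]]
on [0.4659 0.1093] [array([238.5, 217.5]), array([248.2, 211.8]), array([235.1, 186.9])]
off [0.4707 0.0655] [array([200. , 217.1]), array([259.8, 211.2]), array([246. , 190.8])]
sp [0.461  0.2174] [array([328.3, 218.3]), array([219.7, 212.8]), array([211.5, 181.2])]
```

Call:
{"api": "carry_out", "payload": {
  "commands": [
    [0.0141, -0.0023, -0.052, 0, 0, 0],
    [0.0141, -0.0023, -0.052, 0, 0, 0],
    [0.0141, -0.0023, -0.052, 0, 0, 0],
    [0.0141, -0.0023, -0.052, 0, 0, 0],
    [0, 0, 0, 0, 0, 0]
  ]
}}

```text
time: 2.08
eef_pos: [0.4637, 0.1103, 0.1178]
orientation: [3.141, -0.007, -3.026]
contact_force: [-0.2, 0.8, 0.5]
grip_width: 0.0415
finger_force: 0.0
```

Call:
{"api": "carry_out", "payload": {
  "commands": [
    [0, 0, 0, 0, 0, 0],
    [0, 0, 0, 0, 0, 0],
    [0, 0, 0, 0, 0, 0],
    [0, 0, 0, 0, 0, 0]
  ],
  "claw": -1,
  "force": 12
}}

```text
time: 2.58
eef_pos: [0.4674, 0.1081, 0.122]
orientation: [-3.14, 0.003, -3.028]
contact_force: [-1.1, -3.3, 8.1]
grip_width: 0.0148
finger_force: 12.0
```

Call:
{"api": "carry_out", "payload": {
  "commands": [
    [-0.0075, -0.0008, -0.0005, 0, 0, 0],
    [-0.0075, -0.0008, -0.0005, 0, 0, 0],
    [-0.0075, -0.0008, -0.0005, 0, 0, 0],
    [0, 0, 0, 0, 0, 0],
    [0, 0, 0, 0, 0, 0]
  ]
}}

```text
time: 3.2
eef_pos: [0.4495, 0.1063, 0.1202]
orientation: [-3.14, 0.003, -3.028]
contact_force: [2.1, -4.5, 5.3]
grip_width: 0.0149
finger_force: 12.0
```

Call:
{"api": "carry_out", "payload": {
  "commands": [
    [0.0015, -0.0137, 0, 0, 0, 0],
    [0.0015, -0.0137, 0, 0, 0, 0],
    [0.0015, -0.0137, 0, 0, 0, 0],
    [0.0015, -0.0137, 0, 0, 0, 0],
    [0, 0, 0, 0, 0, 0],
    [0, 0, 0, 0, 0, 0]
  ]
}}

```text
time: 3.95
eef_pos: [0.4541, 0.0629, 0.1202]
orientation: [3.142, 0.003, -3.029]
contact_force: [2.1, -1.2, 7.4]
grip_width: 0.0148
finger_force: 12.0
```

Call:
{"api": "carry_out", "payload": {
  "commands": [
    [0.0075, 0.0008, 0.0005, 0, 0, 0],
    [0.0075, 0.0008, 0.0005, 0, 0, 0],
    [0.0075, 0.0008, 0.0005, 0, 0, 0],
    [0, 0, 0, 0, 0, 0]
  ]
}}

```text
time: 4.45
eef_pos: [0.471, 0.0651, 0.1206]
orientation: [3.141, -0.001, -3.028]
contact_force: [-0.6, -1.5, 6.5]
grip_width: 0.0148
finger_force: 12.0
```

Call:
{"api": "carry_out", "payload": {
  "commands": [
    [0, 0, 0, 0, 0, 0],
    [0, 0, 0, 0, 0, 0],
    [0, 0, 0, 0, 0, 0]
  ],
  "claw": -0.1
}}

```text
time: 4.82
eef_pos: [0.4707, 0.0652, 0.1201]
orientation: [3.141, -0.001, -3.028]
contact_force: [0.1, 0.6, 0.7]
grip_width: 0.0393
finger_force: 0.0
```

The lever is at the ring notch (the TCP matches the predicted point to within 1 mm). Now a close look down on the spindle.

Call:
{"api": "carry_out", "payload": {
  "commands": [
    [0, 0, 0.05, 0, 0, 0],
    [0, 0, 0.05, 0, 0, 0],
    [0.027, 0.067, 0, 0, 0, 0],
    [0.027, 0.067, 0, 0, 0, 0],
    [0.027, 0.067, 0, 0, 0, 0],
    [0, 0, -0.034, 0, 0, 0],
    [0, 0, -0.034, 0, 0, 0],
    [0, 0, 0, 0, 0, 0],
    [0, 0, 0, 0, 0, 0],
    [0, 0, 0, 0, 0, 0]
  ]
}}

```text
time: 6.08
eef_pos: [0.5369, 0.2258, 0.1475]
orientation: [3.141, 0.002, -3.028]
contact_force: [-1.1, 0.4, -0.5]
grip_width: 0.0419
finger_force: 0.0
```

```bash
python3 - <<'E'
from h import *
im,st=snap('wrist','pics/w2.png'); ims=[im.astype(float)]+[imaging.camera('wrist').astype(float) for _ in range(3)]
print(st['time'],st['eef_pos'],st['orientation'])
m=np.mean(ims,0).astype(np.uint8); cv2.imwrite('pics/w2m.png',m[:,:,::-1])
u,v=map(int,proj('wrist',[.461,.2174,.105],st)); print(u,v)
a=cv2.resize(m[v-32:v+32,u-32:u+32,::-1],(512,512),interpolation=cv2.INTER_CUBIC)
o=cv2.resize(m[:,:,::-1],(288,216)); o=np.vstack([o,np.zeros((296,288,3),np.uint8)])
u2,v2=map(int,proj('wrist',[.4707,.0655,.12],st)); print(u2,v2)
o[216+0:216+288]=cv2.resize(m[max(0,v2-36):max(0,v2-36)+72,max(0,u2-36):max(0,u2-36)+72,::-1],(288,288),interpolation=cv2.INTER_CUBIC)
cv2.imwrite('pics/m3.png',np.hstack([a,o]))
E
```

```text
6.075 [0.53686952 0.2258284  0.14749112] [ 3.14134763e+00  2.40711810e-03 -3.02811726e+00]
249 105
35 110
```

View pics/m3.png

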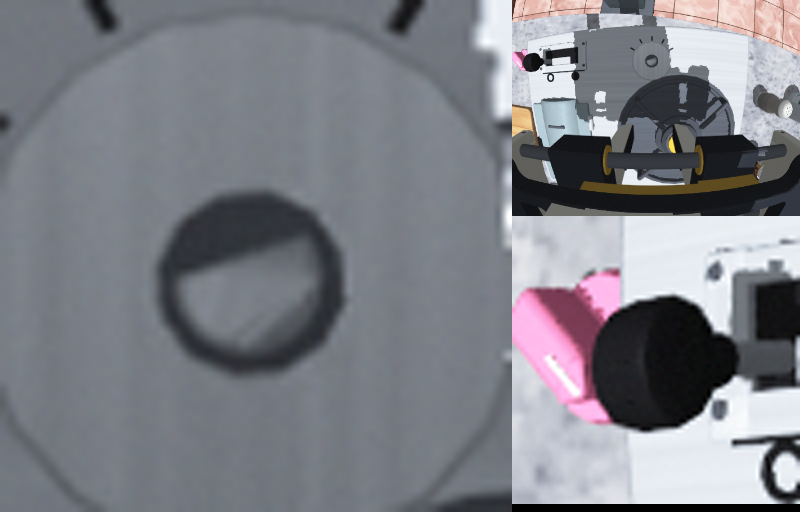

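The close view shows the spindle's D top centred near wrist pixel (248.4,107.9). Its flat edge runs from crop (180,275) to (310,235) and faces the robot, slightly turned. The lever grip is over in the notch with the ring behind it. Next I fit the flat edge.

```bash
python3 - <<'E'
from h import *
st=bot.read_state()
g=cv2.cvtColor(cv2.imread('pics/w2m.png'),cv2.COLOR_BGR2GRAY)[73:137,217:281]
a=cv2.resize(g,(512,512),interpolation=cv2.INTER_CUBIC).astype(float); a=cv2.GaussianBlur(a,(0,0),4)
G=np.diff(a,axis=0); pts=[]
for x in range(200,296,4):
    c=int(275-(x-180)*40/130); y=np.arange(c-14,c+14); w=np.clip(G[y,x],0,None)**2; pts.append((x,(w*y).sum()/w.sum()+.5))
pts=np.array(pts,np.float32); l=cv2.fitLine(pts,cv2.DIST_HUBER,0,.01,.01).ravel(); print(l)
f=lambda x,y:onz('wrist',217+(x+.5)/8-.5,73+(y+.5)/8-.5,.105,st)
p=f(l[2]-60*l[0],l[3]-60*l[1]); q=f(l[2]+60*l[0],l[3]+60*l[1]); d=(q-p)[:2]
n=np.array([d[1],-d[0]]);n/=np.linalg.norm(n); n=n if n[0]<0 else -n
print('spindle x dir',n,'angle',np.arctan2(n[1],n[0]),'chord mid',((p+q)/2).round(4),'axis est', f(251,279).round(4), 'ros', onz('wrist',217+250/8,73+(270)/8,.077,st).round(4))
E
```

```text
[  0.9500286   -0.31216282 246.         255.98647   ]
spindle x dir [-0.90749314 -0.42006691] angle -2.7080736080067833 chord mid [0.4598 0.2156 0.105 ] axis est [0.4616 0.2162 0.105 ] ros [0.4607 0.2161 0.077 ]
```

Call:
{"api": "carry_out", "payload": {
  "commands": [
    [0, 0, 0.07, 0, 0, 0],
    [-0.006, -0.073, 0, 0, 0, 0],
    [-0.006, -0.073, 0, 0, 0, 0],
    [-0.006, -0.073, 0, 0, 0, 0],
    [-0.006, -0.073, 0, 0, 0, 0],
    [-0.006, -0.073, 0, 0, 0, 0],
    [-0.006, -0.073, 0, 0, 0, 0],
    [-0.006, -0.073, 0, 0, 0, 0],
    [-0.006, -0.073, 0, 0, 0, 0],
    [0, 0, 0, 0, 0, 0]
  ]
}}

```text
time: 7.52
eef_pos: [0.497, -0.2456, 0.2022]
orientation: [-3.14, 0.0, -3.033]
contact_force: [-0.4, -0.3, 0.3]
grip_width: 0.0419
finger_force: 0.0
```

Call:
{"api": "carry_out", "payload": {
  "commands": [
    [0, 0, 0, 0, 0, 0],
    [0, 0, 0, 0, 0, 0]
  ]
}}

```text
time: 7.78
eef_pos: [0.4977, -0.2398, 0.2022]
orientation: [3.141, 0.0, -3.026]
contact_force: [0.5, 0.1, 0.0]
grip_width: 0.0417
finger_force: 0.0
```

```bash
python3 - <<'E'
from h import *
im,st=snap('wrist','pics/w3.png'); ims=[im.astype(float)]+[imaging.camera('wrist').astype(float) for _ in range(3)]
print(st['time'],st['eef_pos'],st['orientation'])
m=np.mean(ims,0).astype(np.uint8); cv2.imwrite('pics/w3m.png',m[:,:,::-1])
u,v=map(int,proj('wrist',[.492,-.249,.02],st)); print(u,v)
a=cv2.resize(m[v-40:v+40,u-40:u+40,::-1],(480,480),interpolation=cv2.INTER_CUBIC)
o=cv2.resize(m[:,:,::-1],(320,240)); o=np.vstack([o,np.zeros((240,320,3),np.uint8)])
cv2.imwrite('pics/m4.png',np.hstack([a,o]))
E
```

```text
7.775 [ 0.49773905 -0.23984283  0.20216996] [ 3.14115560e+00  6.49322373e-05 -3.02614600e+00]
242 170
```

View pics/m4.png

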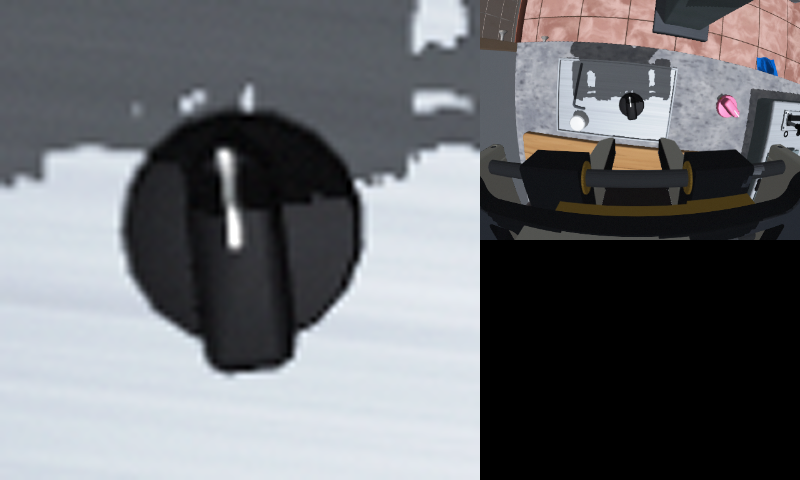

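The view shows the black knob's skirt centred at crop (242,228), with the pointer line running (236,247)→(222,150). So the pointer faces the robot, slightly turned. The hex key and the cap lie well to one side. Next I compute its pose.

```bash
python3 - <<'E'
from h import *
st=bot.read_state()
a=cv2.resize(cv2.imread('pics/w3m.png')[130:210,202:282],(480,480),interpolation=cv2.INTER_CUBIC)
g=cv2.cvtColor(a,cv2.COLOR_BGR2GRAY)
f=lambda x,y,z:onz('wrist',202+(x+.5)/6-.5,130+(y+.5)/6-.5,z,st)
m=np.zeros_like(g); m[140:255,205:250]=(g[140:255,205:250]>110)*255
ys,xs=np.nonzero(m); l=cv2.fitLine(np.c_[xs,ys].astype(np.float32),cv2.DIST_L2,0,.01,.01).ravel()
if l[1]>0: l[:2]*=-1
p=f(l[2]-40*l[0],l[3]-40*l[1],.037);q=f(l[2]+40*l[0],l[3]+40*l[1],.037);d=(q-p)[:2];phi=np.arctan2(d[1],d[0])
c=f(242.5,228,.012)
print('line',l,'phi',phi,'skirt centre',c.round(4)); n=np.array([-np.sin(phi),np.cos(phi)])
print('line offset from centre',n@(p[:2]-c[:2]))
for L,Rr in [((190,200),(278,200)),((205,345),(293,345))]: print(((f(*L,.037)+f(*Rr,.037))/2).round(4), np.linalg.norm(f(*L,.037)-f(*Rr,.037)))
s=((205-190),(345-200)); A=f(190,200,.037);B=f(205,345,.037); e=(A-B)[:2]; print('side angle',np.arctan2(e[1],e[0]))
print('pointer end',f(222,148,.037).round(4),'rear',f(250,368,.037).round(4))
print('roaster edge',onz('top',345,187,.1).round(3))
E
```

```text
line [-1.2679739e-01 -9.9192864e-01  2.3012798e+02  1.9962480e+02] phi -2.9075857198436657 skirt centre [ 0.4906 -0.2504  0.012 ]
line offset from centre 0.0002880597204287194
[ 0.481  -0.2523  0.037 ] 0.01572944763337812
[ 0.5072 -0.2467  0.037 ] 0.01602236867078554
side angle -2.9369783035632007
pointer end [ 0.4719 -0.2554  0.037 ] rear [ 0.5115 -0.246   0.037 ]
roaster edge [ 0.596 -0.262  0.1  ]
```

Call:
{"api": "carry_out", "payload": {
  "commands": [
    [-0.0021, -0.0033, -0.05, 0, 0, 0.0139],
    [-0.0021, -0.0033, -0.05, 0, 0, 0.0139],
    [-0.0021, -0.0033, -0.05, 0, 0, 0.0139],
    [-0.0021, -0.0033, -0.05, 0, 0, 0.0139],
    [0, 0, 0, 0, 0, 0],
    [0, 0, 0, 0, 0, 0],
    [0, 0, 0, 0, 0, 0]
  ]
}}

```text
time: 8.85
eef_pos: [0.4922, -0.2526, 0.044]
orientation: [-3.139, 0.002, -2.911]
contact_force: [-0.0, -0.3, 0.2]
grip_width: 0.0417
finger_force: 0.0
```

Call:
{"api": "carry_out", "payload": {
  "commands": [
    [-0.001, 0.0025, -0.0075, 0, 0, 0],
    [0, 0, -0.0075, 0, 0, 0],
    [0, 0, 0, 0, 0, 0],
    [0, 0, 0, 0, 0, 0]
  ]
}}

```text
time: 9.35
eef_pos: [0.4903, -0.2501, 0.0302]
orientation: [-3.141, 0.0, -2.911]
contact_force: [0.2, -0.3, 2.1]
grip_width: 0.0423
finger_force: 2.1
```

Call:
{"api": "carry_out", "payload": {
  "commands": [
    [0, 0, 0, 0, 0, 0],
    [0, 0, 0, 0, 0, 0],
    [0, 0, 0, 0, 0, 0],
    [0, 0, 0, 0, 0, 0],
    [0, 0, 0, 0, 0, 0]
  ],
  "claw": -1,
  "force": 35
}}

```text
time: 9.98
eef_pos: [0.4904, -0.2504, 0.0303]
orientation: [-3.141, 0.001, -2.911]
contact_force: [0.9, -1.3, 3.9]
grip_width: 0.0167
finger_force: 35.4
```

Call:
{"api": "carry_out", "payload": {
  "commands": [
    [0, 0, 0.03, 0, 0, 0],
    [0, 0, 0.06, 0, 0, 0],
    [0, 0, 0.06, 0, 0, 0],
    [0, 0, 0.06, 0, 0, 0],
    [-0.0041, 0.0648, 0, 0, 0, 0.0108],
    [-0.0041, 0.0648, 0, 0, 0, 0.0108],
    [-0.0041, 0.0648, 0, 0, 0, 0.0108],
    [-0.0041, 0.0648, 0, 0, 0, 0.0108],
    [-0.0041, 0.0648, 0, 0, 0, 0.0108]
  ]
}}

```text
time: 11.1
eef_pos: [0.4726, 0.0111, 0.1972]
orientation: [3.14, -0.002, -2.798]
contact_force: [0.1, 0.2, -0.5]
grip_width: 0.0168
finger_force: 35.2
```

Call:
{"api": "carry_out", "payload": {
  "commands": [
    [-0.0041, 0.0648, 0, 0, 0, 0.0108],
    [-0.0041, 0.0648, 0, 0, 0, 0.0108],
    [-0.0041, 0.0648, 0, 0, 0, 0.0108],
    [-0.0041, 0.0648, 0, 0, 0, 0.0108],
    [0, 0, 0, 0, 0, 0],
    [0, 0, 0, 0, 0, 0],
    [0, 0, 0, 0, 0, 0]
  ]
}}

```text
time: 11.98
eef_pos: [0.4606, 0.2154, 0.1977]
orientation: [-3.141, -0.001, -2.709]
contact_force: [0.8, 0.1, -0.6]
grip_width: 0.0167
finger_force: 35.3
```

```bash
python3 - <<'E'
from h import *
im,st=snap('wrist','pics/w4.png'); s2,_=snap('scene','pics/s4.png'); t2,_=snap('top','pics/t4.png'); print(st['time'],st['eef_pos'],st['orientation'],st['grip_width'],st['joint_positions'])
b=im[:,:,::-1]
a=cv2.resize(b[180:280,180:320],(560,400),interpolation=cv2.INTER_CUBIC)
o=cv2.resize(s2[150:230,190:270,::-1],(240,240),interpolation=cv2.INTER_CUBIC)
o2=cv2.resize(t2[180:240,200:260,::-1],(240,160),interpolation=cv2.INTER_CUBIC)
cv2.imwrite('pics/m5.png',np.hstack([a,np.vstack([o,o2])]))
E
```

```text
11.975 [0.46056749 0.21536949 0.19772251] [-3.14142572e+00 -9.91915516e-04 -2.70944302e+00] 0.016693721649606644 [ 2.17985095e-01  2.14633561e-01  1.68954826e+00 -3.95590057e-04
  1.23834463e+00 -1.78483167e+00]
```

View pics/m5.png

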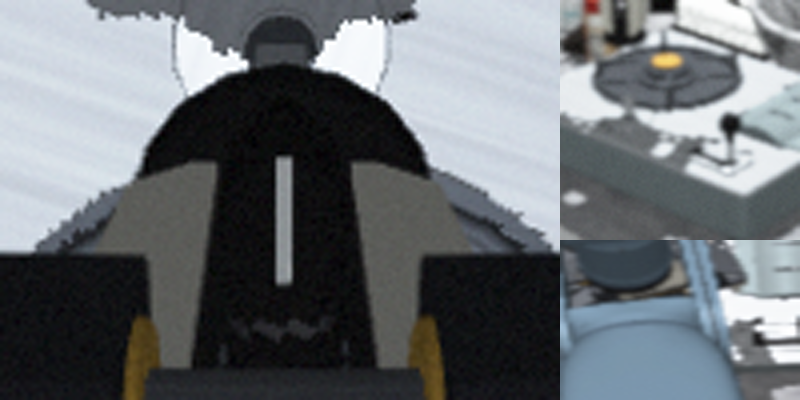

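The picture shows the knob held straight, with its pointer line at crop x 284 and the spindle below it at 282, its flat facing the pointer. Side to side is right, so I check fore-aft from the skirt rim.

```bash
python3 - <<'E'
from h import *
st=bot.read_state(); y=st['orientation'][2]; tx=np.array([np.cos(y),np.sin(y)]); ty=np.array([np.sin(y),-np.cos(y)])
z0=st['eef_pos'][2]-.0273
f=lambda a,b,z:onz('wrist',180+(a+.5)/4-.5,180+(b+.5)/4-.5,z,st)[:2]
rim=f(285,65,z0)-st['eef_pos'][:2]; print('knob centre rel TCP along x,y', tx@rim-.024, ty@rim)
l=f(284,156,z0+.034)-st['eef_pos'][:2]; print('line front',tx@l,ty@l)
sp=np.array([.4616,.2163]); print('tool x,y of spindle axis from TCP',tx@(sp-st['eef_pos'][:2]),ty@(sp-st['eef_pos'][:2]),tx,ty)
e=f(282,17,.077); print('spindle region top(pix) at .077',e)
a,b=(np.array(proj('wrist',[*sp+s*.006*ty,.105],st)) for s in(-1,1)); print('pred spindle sides crop',(a-180)*4,(b-180)*4)
E
```

```text
knob centre rel TCP along x,y -0.0027518433727457756 0.0008281364489078659
line front 0.01899752335594376 0.0006543033225641084
tool x,y of spindle axis from TCP -0.0010526373929736588 0.00037841276886341836 [-0.90820902 -0.41851687] [-0.41851687  0.90820902]
spindle region top(pix) at .077 [0.45543118 0.2133326 ]
pred spindle sides crop [252.69341799  78.25475085] [309.11448079  78.25946457]
```

```bash
python3 - <<'E'
from h import *
from scipy.optimize import least_squares
st=bot.read_state(); y=st['orientation'][2]; tx=np.array([np.cos(y),np.sin(y)]); ty=np.array([np.sin(y),-np.cos(y)])
z0=st['eef_pos'][2]-.0273
a=cv2.resize(cv2.imread('pics/w4.png')[180:280,180:320],(560,400),interpolation=cv2.INTER_LINEAR); g=a.max(2).astype(int)
P=[]
for x in range(165,410,6):
    col=g[:150,x]; r=149
    while r>5 and col[r]<45: r-=1
    P.append((x,r))
print(P[::4])
for z in (z0,z0+.001):
    W=np.array([onz('wrist',180+(x+.5)/4-.5,180+(r+.5)/4-.5,z,st)[:2]-st['eef_pos'][:2] for x,r in P])
    T=np.c_[W@tx,W@ty]
    for fr in (0,1):
        f=(lambda q:np.hypot(T[:,0]-q[0],T[:,1]-q[1])-(q[2] if fr else .024))
        s=least_squares(f,[0,0,.024],loss='soft_l1',f_scale=.0003); print(z,s.x.round(5),np.abs(f(s.x)).max().round(5))
E
```

```text
[(165, 125), (189, 100), (213, 86), (237, 75), (261, 67), (285, 62), (309, 68), (333, 75), (357, 87), (381, 101), (405, 128)]
0.1707245156522143 [-0.00315  0.00063  0.024  ] 0.00088
0.1707245156522143 [-0.00174  0.00066  0.02279] 0.00068
0.1717245156522143 [-0.00287  0.00063  0.024  ] 0.00089
0.1717245156522143 [-0.00132  0.00066  0.02266] 0.00068
```

Call:
{"api": "carry_out", "payload": {
  "commands": [
    [-0.0011, -0.0005, -0.035, 0, 0, 0],
    [0, 0, -0.035, 0, 0, 0],
    [0, 0, -0.008, 0, 0, 0],
    [0, 0, 0, 0, 0, 0],
    [0, 0, 0, 0, 0, 0]
  ]
}}

```text
time: 12.75
eef_pos: [0.4606, 0.2163, 0.1368]
orientation: [-3.141, 0.002, -2.708]
contact_force: [0.4, -0.2, -1.0]
grip_width: 0.0165
finger_force: 35.3
```

Call:
{"api": "carry_out", "payload": {
  "commands": [
    [0, 0, -0.003, 0, 0, 0],
    [0, 0, -0.003, 0, 0, 0],
    [0, 0, 0, 0, 0, 0],
    [0, 0, 0, 0, 0, 0]
  ]
}}

```text
time: 13.25
eef_pos: [0.4596, 0.2163, 0.1309]
orientation: [3.142, -0.0, -2.708]
contact_force: [-0.1, 0.1, -0.8]
grip_width: 0.0168
finger_force: 35.3
```

Call:
{"api": "carry_out", "payload": {
  "commands": [
    [0, 0, -0.0025, 0, 0, 0],
    [0, 0, -0.0025, 0, 0, 0],
    [0, 0, 0, 0, 0, 0]
  ]
}}

```text
time: 13.62
eef_pos: [0.4603, 0.2157, 0.1269]
orientation: [-3.14, 0.001, -2.708]
contact_force: [3.2, -2.7, -0.7]
grip_width: 0.0165
finger_force: 35.3
```

Call:
{"api": "carry_out", "payload": {
  "commands": [
    [0, 0, -0.0025, 0, 0, 0],
    [0, 0, -0.0025, 0, 0, 0],
    [0, 0, 0, 0, 0, 0]
  ]
}}

```text
time: 14.0
eef_pos: [0.4604, 0.2157, 0.123]
orientation: [-3.14, 0.001, -2.708]
contact_force: [2.5, -4.2, 2.7]
grip_width: 0.0169
finger_force: 35.4
```

Call:
{"api": "carry_out", "payload": {
  "commands": [
    [0.0005, -0.0006, -0.0025, 0, 0, 0],
    [0, 0, -0.0025, 0, 0, 0],
    [0, 0, 0, 0, 0, 0]
  ]
}}

```text
time: 14.38
eef_pos: [0.4604, 0.2155, 0.1187]
orientation: [-3.141, 0.0, -2.708]
contact_force: [3.0, -3.7, 1.2]
grip_width: 0.017
finger_force: 35.5
```

Call:
{"api": "carry_out", "payload": {
  "commands": [
    [0, 0, -0.0025, 0, 0, 0],
    [0, 0, -0.0025, 0, 0, 0],
    [0, 0, 0, 0, 0, 0]
  ]
}}

```text
time: 14.75
eef_pos: [0.4604, 0.2155, 0.1148]
orientation: [-3.141, 0.0, -2.708]
contact_force: [2.7, -4.0, 2.3]
grip_width: 0.0168
finger_force: 35.5
```

Call:
{"api": "carry_out", "payload": {
  "commands": [
    [0.0003, -0.0003, -0.0025, 0, 0, 0],
    [0, 0, -0.002, 0, 0, 0],
    [0, 0, 0, 0, 0, 0]
  ]
}}

```text
time: 15.12
eef_pos: [0.4605, 0.2155, 0.1114]
orientation: [-3.141, 0.0, -2.708]
contact_force: [1.8, -4.6, 5.2]
grip_width: 0.017
finger_force: 35.9
```

Call:
{"api": "carry_out", "payload": {
  "commands": [
    [0, 0, -0.0015, 0, 0, 0],
    [0, 0, -0.0015, 0, 0, 0],
    [0, 0, 0, 0, 0, 0],
    [0, 0, 0, 0, 0, 0]
  ]
}}

```text
time: 15.62
eef_pos: [0.4605, 0.2155, 0.1094]
orientation: [-3.141, 0.001, -2.708]
contact_force: [0.5, -5.8, 7.5]
grip_width: 0.0167
finger_force: 36.1
```

Call:
{"api": "carry_out", "payload": {
  "commands": [
    [0, 0, -0.0015, 0, 0, 0],
    [0, 0, -0.001, 0, 0, 0],
    [0, 0, 0, 0, 0, 0],
    [0, 0, 0, 0, 0, 0]
  ]
}}

```text
time: 16.12
eef_pos: [0.4607, 0.2156, 0.1088]
orientation: [-3.141, 0.002, -2.707]
contact_force: [-3.1, -6.7, 18.5]
grip_width: 0.0166
finger_force: 37.4
```

The force rose along the spring and then jumped to 18.5 N at TCP height 0.1088, the predicted depth against the stop. One last look before handing in.

```bash
python3 - <<'E'
from h import *
im,st=snap('wrist','pics/w5.png'); s,_=snap('scene','pics/s5.png'); print(st['time'],st['eef_pos'],st['contact_force'],st['finger_force'])
a=cv2.resize(im[120:270,100:340,::-1],(640,400),interpolation=cv2.INTER_CUBIC)
b=cv2.resize(s[140:240,190:230,::-1],(160,400),interpolation=cv2.INTER_CUBIC)
cv2.imwrite('pics/m6.png',np.hstack([a,b]))
E
```

```text
16.125 [0.46066063 0.21555606 0.10883884] [-3.11468977 -6.72312429 18.50090629] 37.38560084204664
```

View pics/m6.png

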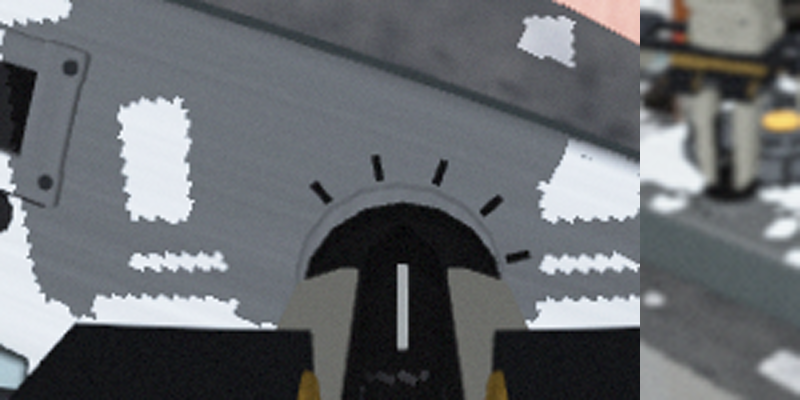

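The knob sits down over the rosette, square and upright in the fingers, with its skirt at crop (402,205) just above the deck and the left notch (10,105) empty. Handing in.

```bash
python3 -c "
from cell import bot
print(bot.job_done())"
```

```text
the job is handed in; nothing more can be done
None
```

I handed the job in at about 16 s with the gas lever in the ring notch and the knob held down on the spindle, pressed against its stop at 18.5 N with a 37 N grip; the hand-in returned no verdict.

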